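# Put the foyer things back on their own mats

## Task

The cup, the tin and the sunglasses case on the shoe rack each stand on another one's mat: put each in the middle of its own mat, upright - the white cup on the round red coaster, the tin on the square green mat, and the black case lengthwise along the long blue mat. Park one of them in the middle of the spare round grey mat on the way, and leave that mat empty at the end. Set everything down gently without dropping or tipping it, and leave the key dish, the plant pot and the bottle where they stand.

Things in the scene. Friction and masses are not known exactly. Their poses are not given: they have to be found in the camera images.
- cup_c (a point): White ceramic cup without a handle, open top, standing upright: 62 mm across (straight sides, foot narrowing to 54 mm over the lowest 10 mm), 64 mm high, about 0.18 kg. The point is at its centre, half-way up (32 mm above its underside); z up its axis.
- tin_c (a point): Round silver metal tin with a yellow lid fixed on and a silver disc on the lid: 64 mm across, 48 mm high, about 0.15 kg, upright. The point is at its centre, half-way up (24 mm above its underside); z up its axis.
- case_c (a point): Black plastic hard-shell sunglasses case lying flat: 155 mm long, 56 mm wide, 42 mm high, rounded edges, about 0.12 kg. The point is at its centre, half-way up (21 mm above its underside); x along its length, y across its width, z up.
- mat_cup: The cup's place: round red coaster, 96 mm across. All mats are 4 mm thick and fixed to the ledge; origin at the centre of the underside (ledge height), so the mat's top is 4 mm above it.
- mat_tin: The tin's place: square green mat, 100 x 100 mm. All mats are 4 mm thick and fixed to the ledge; origin at the centre of the underside (ledge height), so the mat's top is 4 mm above it.
- mat_case: The sunglasses case's place: long blue mat, 185 mm along its x, 86 mm along its y. All mats are 4 mm thick and fixed to the ledge; origin at the centre of the underside (ledge height), so the mat's top is 4 mm above it.
- mat_spare: The spare place: plain round grey mat, 130 mm across, empty at the start. All mats are 4 mm thick and fixed to the ledge; origin at the centre of the underside (ledge height), so the mat's top is 4 mm above it.
- dish: Bystander: blue ceramic key dish, 96 mm across, 28 mm high, with two keys in it. Loose. Origin at the centre of its underside.
- pot: Bystander: small terracotta pot with a green succulent, 72 mm across, about 80 mm high. Loose. Origin at the centre of its underside.
- cream: Bystander: upright amber bottle of shoe cream with a black cap, 44 mm across, 120 mm high. Loose. Origin at the centre of its underside.
There are look-alikes about, which are no part of the job. Leave any purple look-alike of the part that bears tin_c alone.

How it is judged:
On the way:
1. one of the three things has been set down and released on the spare grey mat (within 35 mm of its centre) (((horizontal distance between cup_c and mat_spare below 0.035 m and height (world z) of cup_c between 0.033 and 0.042 m and angle between cup_c's own z axis and vertical below 0.1 rad and linear speed of cup below 0.02 m/s and contact force between the fingers and cup below 0.05 N) or (horizontal distance between tin_c and mat_spare below 0.035 m and height (world z) of tin_c between 0.025 and 0.034 m and angle between tin_c's own z axis and vertical below 0.1 rad and linear speed of tin below 0.02 m/s and contact force between the fingers and tin below 0.05 N) or (horizontal distance between case_c and mat_spare below 0.035 m and height (world z) of case_c between 0.022 and 0.031 m and angle between case_c's own z axis and vertical below 0.1 rad and linear speed of case below 0.02 m/s and contact force between the fingers and case below 0.05 N))), for 0.2 s.
At the end, for the whole second after the job is handed in: Cup on the red coaster, tin on the green mat, case on the blue mat, each upright, resting on the mat, its centre within 15 mm of the mat's centre, the case's length within 0.2 rad of the mat's length (either way round); the grey mat is therefore empty; all released and at rest (horizontal distance between cup_c and mat_cup below 0.015 m and height (world z) of cup_c between 0.033 and 0.042 m and angle between each of cup_c, tin_c, case_c's own z axis and vertical below 0.1 rad and linear speed of each of cup, tin, case below 0.02 m/s and contact force between the fingers and cup below 0.05 N and horizontal distance between tin_c and mat_tin below 0.015 m and height (world z) of tin_c between 0.025 and 0.034 m and contact force between the fingers and tin below 0.05 N and horizontal distance between case_c and mat_case below 0.015 m and height (world z) of case_c between 0.022 and 0.031 m and contact force between the fingers and case below 0.05 N and angle between the x axis of case_c and the x axis of mat_case, either way round below 0.2 rad); the robot touches nothing.
It fails at once if the cup, tin or case falls or is dropped from more than about 25 mm ((linear speed of cup above 0.7 m/s and contact force between the fingers and cup below 0.01 N) or (linear speed of tin above 0.7 m/s and contact force between the fingers and tin below 0.01 N) or (linear speed of case above 0.7 m/s and contact force between the fingers and case below 0.01 N)).
It fails at once if the cup, tin or case is tipped over (angle between any of cup_c, tin_c, case_c's own z axis and vertical above 0.6 rad).
It fails at once if the key dish, plant pot or bottle is pushed more than 15 mm or tipped ((distance of dish from where it was at the start of the episode above 0.015 m or angle between dish's own z axis and vertical above 0.3 rad) or (distance of pot from where it was at the start of the episode above 0.015 m or angle between pot's own z axis and vertical above 0.3 rad) or (distance of cream from where it was at the start of the episode above 0.015 m or angle between cream's own z axis and vertical above 0.3 rad)).
It also fails if it takes over 106 s, if anything falls off the work surface, if the arm or the gripper's body presses on something with over 40 N, if the wrist force passes 120 N, or if a joint passes its speed limit or range.

## Robot

A 6-joint arm with a two-finger parallel gripper is mounted at the origin on the work surface. World frame = base frame: x ahead of the robot, y to its left, z up, the work surface at z = 0. Lengths are in m, angles in rad, forces in N, time in s.
With the tool pointing down it reaches from about 0.25 to 0.725 m from the base axis. Payload 4 kg.
Tool frame: the origin (TCP) lies between the finger pads; the fingertips stand 8 mm ahead of it and the grasp point (between the pads) lies 11 mm behind it; z points along the fingers, y is the direction in which the jaws open and shut (so a half turn about z gives the same grasp; the last joint's range is limited). The gripper opens to 85 mm and grips with 20 to 120 N. Pads are 22 mm wide; open, the fingers measure 114 mm over their backs; the gripper's body (76 mm by 85 mm) begins 54 mm behind the grasp point. The pads swing forward as they close: fully open they stand 13 mm farther back than shut.
Start: joints at [-1.151, 0.241, 0.005, 1.335, 0, 1.571], TCP at [0.204, -0.457, 0.239] pointing down, gripper open.
Joint ranges: [-2.72, 2.72], [-1.05, 1.87], [-1.09, 1.28], [-1.99, 2.15], [-1.42, 1.44], [-3.14, 3.14]. Speed limits (rad/s): [2.79, 2.79, 3.14, 3.14, 3.14, 3.14].

## Interface

Orientations are given as a unit quaternion [x, y, z, w].
In Python, from rig import ctrl gives the robot as it stands. Calls block until the motion is done:
- ctrl.movep(position, orientation): joint-space move of the TCP to a pose.
- ctrl.movel(position, frame=None, vel=0.15): straight line of the TCP; frame=None keeps the orientation; vel is the mean speed in m/s.
- ctrl.move_j(angles): joint-space move.
- ctrl.gripper_to(opening, effort=None): finger opening in m; effort is the grip in N (None keeps the last); returns when the fingers have stopped.
- ctrl.wait(seconds).
- ctrl.solve_ik(position, orientation): joint angles nearest the present ones, or None.
- ctrl.get_state(): the state.
- ctrl.capture(name): name is "scene" or "top" or "wrist"; returns a dict with "img" (400x640x3 uint8, red, green, blue), "z_map" (400x640 float32, m along the optical axis (not along the pixel's ray), 0 where there is no reading), "fx", "fy", "cx", "cy" (pixels), "D" ([k1, k2, p1, p2, k3] as OpenCV has them; the pictures are not rectified), "rvec" (rotation vector, rad) and "tvec" (3), from world to camera coordinates, as OpenCV has them. Camera axes: x right, y down, z forward; pixel columns grow to the right and rows downward; lengths in m; the calibration is good to about 2 mm. A picture is of the moment at which its call begins.
A pose or a line that the arm cannot do raises ctrl.PlanningError and nothing moves.
- ctrl.hand_in(): hands the job in, once; it reports no verdict.
The state is a dict: "time_s": time; "joint_positions": joint angles; "joint_velocities": joint speeds; "joint_efforts": joint torques, N m; "tcp_pos": TCP position; "eef_rot": TCP orientation; "contact_force": force on the tool from outside, world axes, zero at the start; "wrist_torque": the same for the moment, N m; "finger_gap": finger opening in m.
Only numpy, scipy, OpenCV 4.12 (cv2) and the standard library are available. Lean on these libraries where they do the work, as an engineer would, in place of code of your own. Each camera call takes 0.05 s, during which the arm holds its last target.

## Working session

There is one attempt and no reset: what is moved stays moved. The work goes in short steps, each a Python script; the robot and the scene stay as the last script left them, time stands still between calls to the robot, and variables do not carry over. Pictures are saved under pics/ and viewed, and the job is handed in when it is done.

```bash
mkdir -p pics; ls
python3 - <<'E'
from rig import ctrl
import cv2
for n in ["scene","top","wrist"]:
    c=ctrl.capture(n); cv2.imwrite(f"pics/{n}0.png",c["img"][:,:,::-1]); print(n,c["fx"],c["fy"],c["cx"],c["cy"],c["D"],c["rvec"],c["tvec"])
print(ctrl.get_state())
E
```

```text
pics
scene 371.84228847743003 371.84228847743003 316.56419178761615 198.38574732392522 [-0.05592771  0.          0.          0.          0.        ] [ 1.49563887  2.08991389 -0.81327731] [ 0.17134894 -0.3587694   1.19153741]
top 399.26456477626334 399.26456477626334 317.32072334617214 201.18667897853226 [-0.03587552  0.          0.          0.          0.        ] [ 2.13149487 -2.08730688  0.15817287] [0.03185646 0.56354295 0.75389706]
wrist 326.5445548644505 326.5445548644505 319.00598337848123 200.88711046458658 [-0.05691476  0.          0.          0.          0.        ] [-2.44578893  1.58475334  0.21342482] [-0.49714551 -0.03384797  0.37819114]
{'time_s': 0.15, 'joint_positions': array([-1.15099508e+00,  2.41252000e-01,  4.01799349e-03,  1.33522824e+00,
        2.89013794e-05,  1.57080357e+00]), 'joint_velocities': array([ 8.63342295e-05, -3.01400248e-03,  5.29063530e-03,  2.75348590e-04,
       -7.38295341e-04, -2.95048836e-04]), 'joint_efforts': array([-5.59394084e-05, -3.72634864e+01,  2.52639216e+01,  1.23846025e-02,
       -9.46956540e-07,  3.13937974e-06]), 'tcp_pos': array([ 0.20359954, -0.45613847,  0.23860545]), 'eef_rot': array([ 9.78052044e-01,  2.08359080e-01, -1.59427190e-04, -8.17688022e-04]), 'contact_force': array([-0.9897041 ,  0.34605798,  0.23105717]), 'wrist_torque': array([-0.0278843 , -0.00577031,  0.05148161]), 'finger_gap': 0.08542786733767252}
```

View pics/scene0.png

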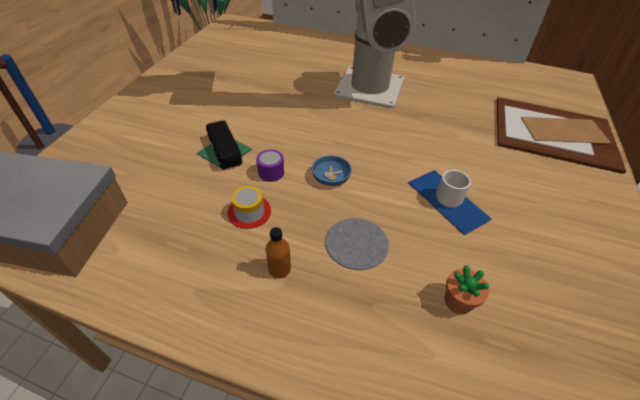

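View pics/top0.png

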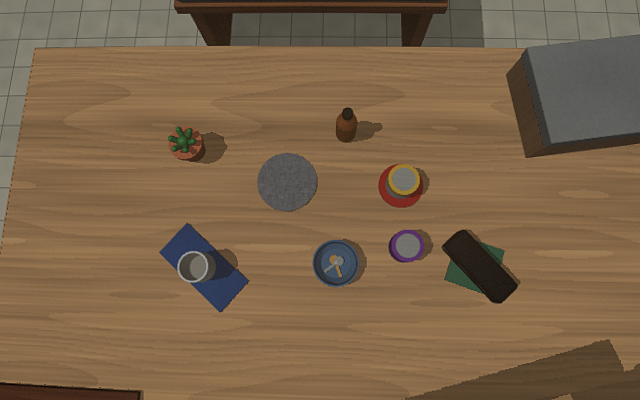

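View pics/wrist0.png

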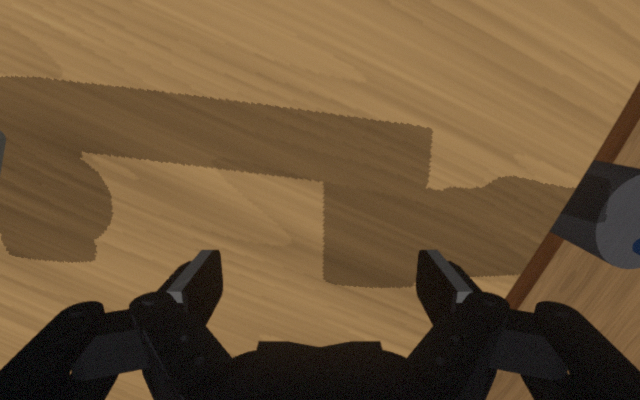

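Top view: the real tin (yellow lid, silver disc) is on the red coaster at (404,180), and its purple look-alike is at (407,246). There is one cup, at (194,266) on blue, and one case, at (480,267) on green. The spare mat is at (287,182). Next I'll check close crops.

```bash
cat > h.py <<'E'
import numpy as np, cv2
from rig import ctrl
def ray(c,uv,z):
    K=np.array([[c["fx"],0,c["cx"]],[0,c["fy"],c["cy"]],[0,0,1.]])
    uv=np.asarray(uv,float).reshape(-1,1,2)
    p=cv2.undistortPoints(uv,K,np.array(c["D"])).reshape(-1,2)
    R=cv2.Rodrigues(np.array(c["rvec"]))[0]; t=np.array(c["tvec"]).ravel()
    o=-R.T@t; d=np.c_[p,np.ones(len(p))]@R
    s=(z-o[2])/d[:,2]
    return (o+d*s[:,None])[:,:2]
def proj(c,P):
    K=np.array([[c["fx"],0,c["cx"]],[0,c["fy"],c["cy"]],[0,0,1.]])
    return cv2.projectPoints(np.asarray(P,float).reshape(-1,3),np.array(c["rvec"]),np.array(c["tvec"]),K,np.array(c["D"]))[0].reshape(-1,2)
def crop(c,u0,v0,w,h,k,fn):
    cv2.imwrite(fn,cv2.resize(c["img"][v0:v0+h,u0:u0+w,::-1],None,fx=k,fy=k,interpolation=cv2.INTER_CUBIC))
def mask(c,lo,hi):
    hsv=cv2.cvtColor(c["img"],cv2.COLOR_RGB2HSV)
    return cv2.inRange(hsv,lo,hi)
def contour(m):
    cs=cv2.findContours(m,cv2.RETR_EXTERNAL,cv2.CHAIN_APPROX_NONE)[0]
    return max(cs,key=cv2.contourArea)[:,0,:]
E
python3 - <<'E'
from h import *
c=ctrl.capture("top")
np.savez("top0.npz",**c)
a=c["img"]
crop(c,140,210,130,110,6,"pics/c1.png"); crop(c,360,150,165,160,4.5 and 4,"pics/c2.png")
for n,(u,v) in dict(tinlook=(407,246),tin=(404,180),cup=(204,266),blue=(220,290),red=(388,195),green=(460,282),case=(480,267),grey=(287,182),wood=(300,100)).items():
    print(n,a[v,u],cv2.cvtColor(a[v:v+1,u:u+1],cv2.COLOR_RGB2HSV)[0,0])
E
```

```text
tinlook [115 114 106] [ 27  20 115]
tin [116 114 106] [ 24  22 116]
cup [115 109  98] [ 19  38 115]
blue [46 56 88] [113 122  88]
red [126  39  28] [  3 198 126]
green [50 74 54] [65 83 74]
case [35 30 21] [ 19 102  35]
grey [86 82 81] [ 6 15 86]
wood [135 104  71] [ 15 121 135]
```

View pics/c1.png

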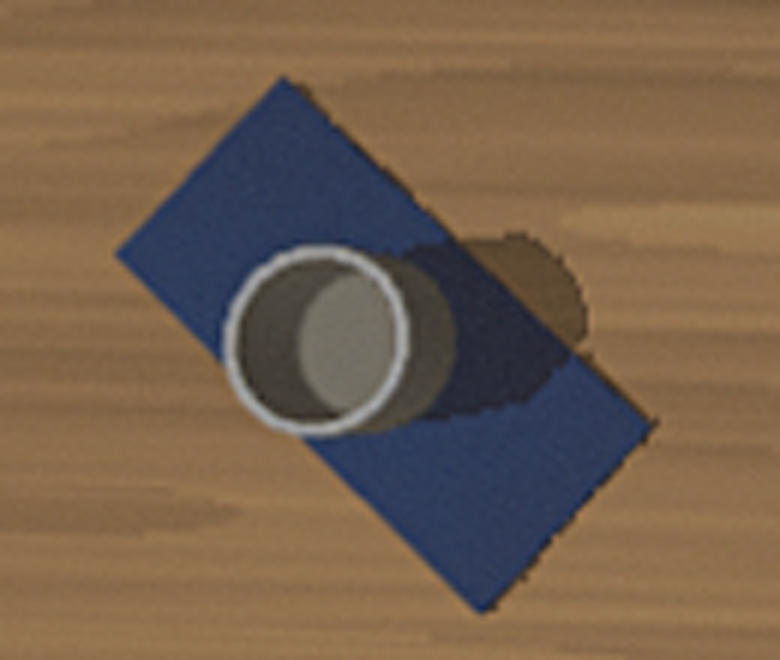

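View pics/c2.png

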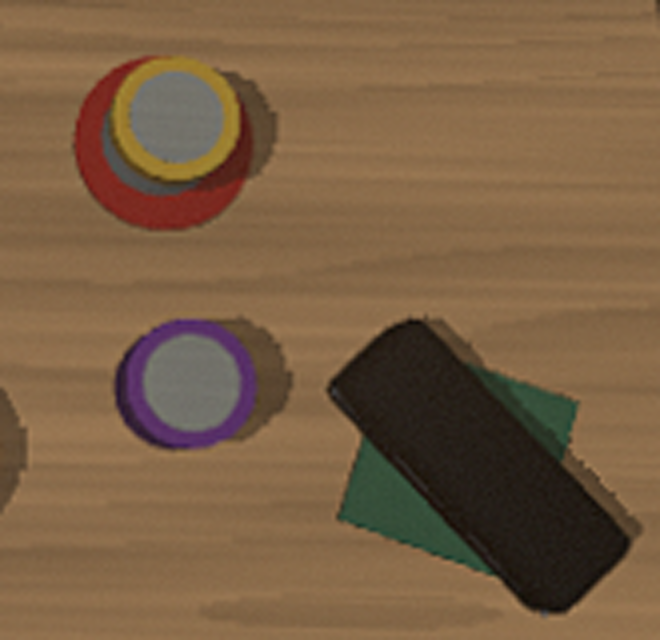

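Run:
```python
from h import *
c=dict(np.load("top0.npz"))
q=lambda pts,s,o:np.array(pts,float)/s+o-0.5*(1-1/s)  # resize half-pixel
bl=ray(c,q([(283,77),(118,253),(483,613),(655,425)],6,[140,210]),.004)
print("blue",bl.mean(0),[np.linalg.norm(bl[i]-bl[i-1]) for i in range(4)]); d=bl[2]-bl[1]; print("yaw",np.degrees(np.arctan2(d[1],d[0])))
g=ray(c,q([(578,402),(340,519)],4,[360,150]),.004); d=g[0]-g[1]; print("green",g.mean(0),np.linalg.norm(d),"edge yaw",np.degrees(np.arctan2(d[1],d[0]))-45)
def circ(name,m,z,zx=None):
    P=ray(c,contour(m),z).astype(np.float32); (x,y),r=cv2.minEnclosingCircle(P); e=cv2.fitEllipse(P); print(name,(x,y),r*2,e)
def win(m,u0,v0,u1,v1):
    o=np.zeros_like(m); o[v0:v1,u0:u1]=m[v0:v1,u0:u1]; return o
circ("tinlid",win(mask(c,(20,100,80),(32,255,255)),370,150,440,220),.052)
circ("red",win(mask(c,(0,150,60),(8,255,255))|mask(c,(172,150,60),(180,255,255)),370,150,440,220),.004)
circ("grey",win(mask(c,(0,0,40),(180,50,255)),250,145,325,220),.004)
circ("purple",win(mask(c,(125,80,30),(160,255,255)),370,220,440,270),.052)
circ("cuprim",win(mask(c,(0,0,125),(180,60,255)),170,240,215,290),.068)
m=win(mask(c,(0,0,0),(180,255,50)),435,220,525,310)
cv2.imwrite("pics/m.png",m)
P=ray(c,contour(m),.030).astype(np.float32); r=cv2.minAreaRect(P); print("case",r)
# depth based
K=c
v,u=np.nonzero(m); z=c["z_map"][v,u]
R=cv2.Rodrigues(c["rvec"])[0]
print("cam pos",-R.T@c["tvec"])
circ("dish",win(mask(c,(95,60,30),(125,255,255)),305,230,370,295),.028)
w=win(mask(c,(0,140,30),(14,255,255)),160,115,215,165);circ("pot",w,.05)
w=win(mask(c,(0,100,0),(20,255,90)),330,100,362,150);circ("cream",w,.06)
```

```text
blue [0.42841341 0.28272552] [np.float64(0.18467262571088242), np.float64(0.0843438509465371), np.float64(0.18403490444417078), np.float64(0.08614463408957403)]
yaw -130.6301696719305
green [ 0.44399659 -0.28331057] 0.14018661743904678 edge yaw -108.63245254041311
tinlid (0.6123224496841431, -0.1293422132730484) 0.06672448664903641 ((0.6115099787712097, -0.13003110885620117), (0.061371318995952606, 0.06489714980125427), 25.808977127075195)
red (0.6098809838294983, -0.1319437325000763) 0.09596600383520126 ((0.6122146844863892, -0.13311117887496948), (0.08715897053480148, 0.09194863587617874), 65.35367584228516)
grey (0.6146849989891052, 0.11374732106924057) 0.12970861792564392 ((0.6145602464675903, 0.1135014072060585), (0.12644608318805695, 0.12746767699718475), 147.8314208984375)
purple (0.4762614667415619, -0.13335835933685303) 0.06997734308242798 ((0.4768902659416199, -0.1335812658071518), (0.06100093200802803, 0.06842195242643356), 19.739151000976562)
cuprim (0.4262799024581909, 0.28443247079849243) 0.06128034368157387 ((0.4266175329685211, 0.2844555974006653), (0.058887723833322525, 0.059644412249326706), 1.3017903566360474)
case ((0.4426959156990051, -0.28502240777015686), (0.1575978696346283, 0.06966352462768555), 44.68513488769531)
cam pos [0.41570483 0.01465087 0.84494444]
dish (0.4412742257118225, 0.0050895302556455135) 0.09356589615345001 ((0.4416808784008026, 0.005079186055809259), (0.0909356027841568, 0.09170786291360855), 8.088473320007324)
pot (0.6803339123725891, 0.3206839859485626) 0.08416194468736649 ((0.6819611191749573, 0.32385578751564026), (0.06310205161571503, 0.08220113068819046), 137.9678497314453)
cream (0.7229616641998291, -0.018837906420230865) 0.07762954384088516 ((0.7185924053192139, -0.017172567546367645), (0.050138477236032486, 0.07477480173110962), 96.8115005493164)
```

```bash
cat >> h.py <<'E'
from scipy.spatial.transform import Rotation as Rn
def quat(deg):
    a=np.radians(deg); y=np.array([np.cos(a),np.sin(a),0]); z=np.array([0,0,-1.]); x=np.cross(y,z)
    return Rn.from_matrix(np.c_[x,y,z]).as_quat()
def best(p,deg):
    q0=np.array(ctrl.get_state()["joint_positions"]); o=[]
    for d in (deg,deg+180):
        s=ctrl.solve_ik(p,quat(d))
        if s is not None: o.append((abs(np.array(s)[5]),d))
    return quat(min(o)[1])
def st(tag):
    s=ctrl.get_state(); print(tag,round(s["time_s"],2),"tcp",np.round(s["tcp_pos"],4),"gap",round(s["finger_gap"],4),"F",np.round(s["contact_force"],2))
def pick(xy,deg,z,eff=40,hi=.24):
    q=best([*xy,hi],deg); ctrl.movep([*xy,hi],q); ctrl.movel([*xy,z+.06],vel=.2); ctrl.movel([*xy,z],vel=.08)
    st("down"); ctrl.gripper_to(0.02,eff); ctrl.wait(.2); st("gripped")
    ctrl.movel([*xy,z+.03],vel=.05); ctrl.movel([*xy,hi],vel=.15); st("up")
def place(xy,deg,z,hi=.24,q=None):
    if q is None: q=best([*xy,hi],deg)
    ctrl.movep([*xy,hi],q); ctrl.movel([*xy,z+.04],vel=.15); st("above")
    ctrl.movel([*xy,z+.001],vel=.03); ctrl.wait(.2); st("set")
    ctrl.gripper_to(.085); ctrl.wait(.3); st("released")
    ctrl.movel([*xy,z+.07],vel=.1); ctrl.movel([*xy,hi],vel=.25); st("clear")
def snap(n,fn):
    c=ctrl.capture(n); cv2.imwrite(fn,c["img"][:,:,::-1]); return c
E
python3 - <<'E'
from h import *
pick((.6118,-.1298),90,.022)
snap("wrist","pics/w1.png"); snap("scene","pics/s1.png")
E
```

```text
down 3.93 tcp [ 0.6123 -0.1299  0.0224] gap 0.0851 F [0.14 0.91 0.95]
gripped 4.47 tcp [ 0.6126 -0.13    0.0231] gap 0.0632 F [0.21 0.13 5.57]
up 6.62 tcp [ 0.6113 -0.1297  0.2388] gap 0.0631 F [ 0.68  0.33 -2.69]
```

View pics/w1.png

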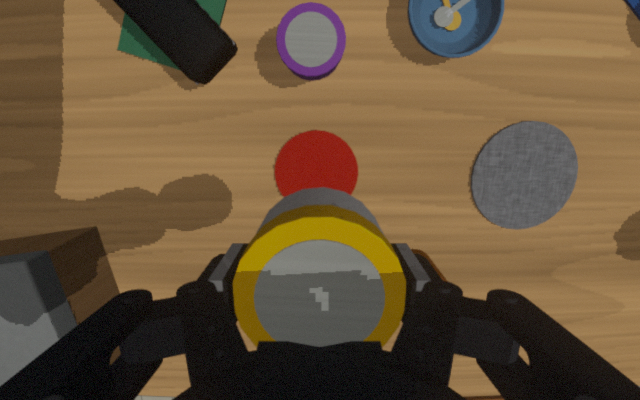

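View pics/s1.png

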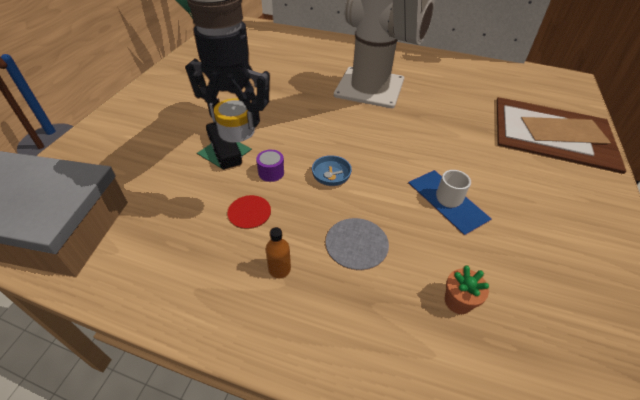

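The wrist view shows the yellow tin (320,270) held level in the jaws, with the bare red coaster behind it at (316,170). I'll park it on the grey mat.

Run:
```python
from h import *
# refine red coaster with tin gone
q=ctrl.get_state()["eef_rot"]
place((.6146,.1136),90,.023,q=q)
c=snap("wrist","pics/w2.png"); c2=ctrl.capture("top"); np.savez("top1.npz",**c2)
m=mask(c2,(0,150,60),(8,255,255))|mask(c2,(172,150,60),(180,255,255)); m[:150]=0;m[220:]=0;m[:,:370]=0;m[:,440:]=0
print("red",cv2.fitEllipse(ray(c2,contour(m),.004).astype(np.float32)))
cv2.imwrite("pics/t2.png",c2["img"][:,:,::-1])
```

```text
above 9.01 tcp [0.6155 0.1136 0.0642] gap 0.0628 F [-0.23  0.7  -1.14]
set 10.66 tcp [0.6147 0.1136 0.0242] gap 0.0632 F [-0.06 -0.32 -2.14]
released 11.32 tcp [0.6146 0.1136 0.024 ] gap 0.0851 F [ 0.36  0.57 -0.11]
clear 12.9 tcp [0.6139 0.1135 0.2382] gap 0.0851 F [-0.58 -0.41 -0.89]
red ((0.6102084517478943, -0.13229961693286896), (0.09357002377510071, 0.09382206201553345), 78.5037841796875)
```

View pics/w2.png

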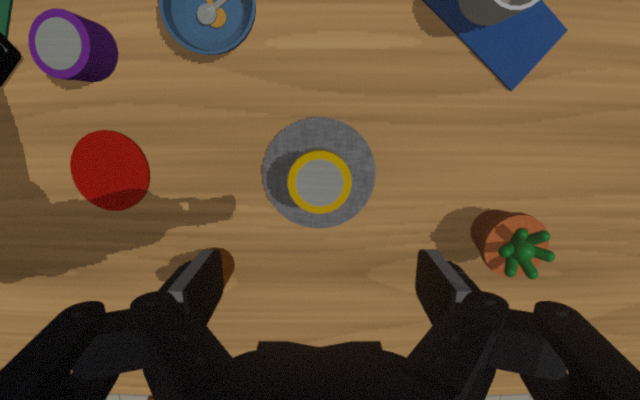

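View pics/t2.png

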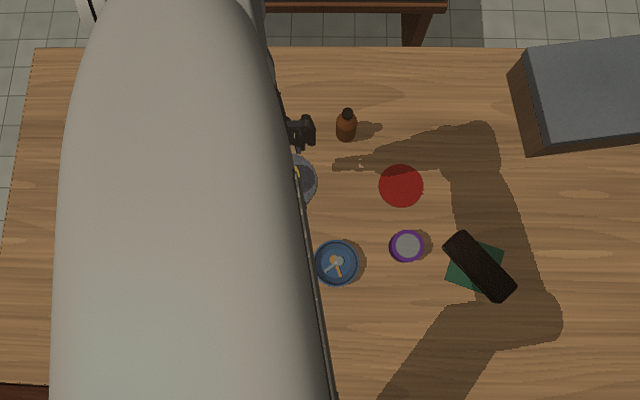

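The tin stands upright and centred on the grey mat (wrist 320,181). The red coaster is clear (top 401,186), centre (0.610,-0.132). The cup is next.

Run:
```python
from h import *
pick((.4265,.2844),90,.030)
snap("wrist","pics/w3.png")
q=ctrl.get_state()["eef_rot"]
place((.6103,-.1322),90,.030,q=q)
snap("wrist","pics/w4.png")
```

```text
down 15.8 tcp [0.4269 0.2847 0.0304] gap 0.0848 F [ 0.29 -0.5   0.24]
gripped 16.35 tcp [0.4272 0.2848 0.0309] gap 0.0609 F [-0.48  0.47  5.72]
up 18.45 tcp [0.426 0.284 0.239] gap 0.0609 F [-0.51  0.1  -1.6 ]
above 21.45 tcp [ 0.6112 -0.1323  0.0712] gap 0.0609 F [ 0.04 -0.53 -1.32]
set 23.1 tcp [ 0.6104 -0.1322  0.0311] gap 0.0609 F [ 0.34  0.11 -2.  ]
released 23.77 tcp [ 0.6103 -0.1322  0.031 ] gap 0.0852 F [ 0.44  0.56 -0.26]
clear 25.32 tcp [ 0.6096 -0.1321  0.2382] gap 0.0847 F [ 0.38 -0.15 -0.46]
```

View pics/w3.png

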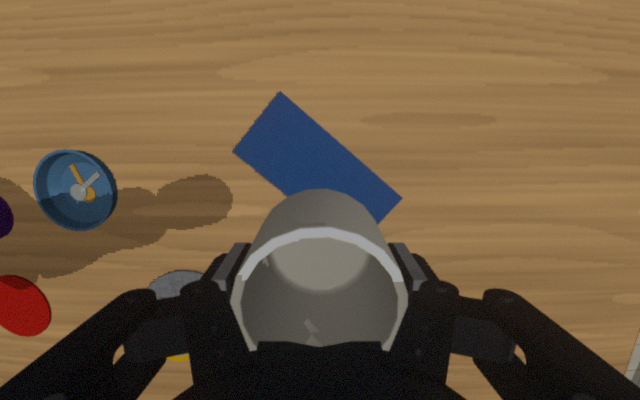

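View pics/w4.png

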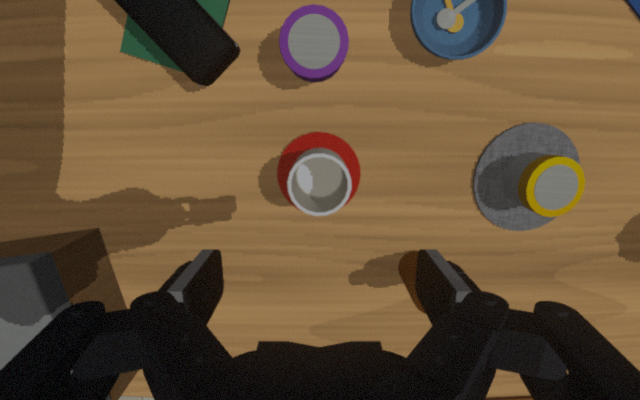

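The cup stands upright on the red coaster (wrist 320,183). Next I'll hover over the case to refine its centre and yaw.

Run:
```python
from h import *
xy=(.443,-.284)
q=best([*xy,.24],134); ctrl.movep([*xy,.24],q); st("h"); print(ctrl.get_state()["joint_positions"])
c=snap("wrist","pics/w5.png"); np.savez("w5.npz",**c)
m=mask(c,(0,0,0),(180,255,48)); m[225:]=0
m=cv2.morphologyEx(m,cv2.MORPH_OPEN,np.ones((5,5)))
cv2.imwrite("pics/m5.png",m)
P=ray(c,contour(m),.030).astype(np.float32); print(cv2.minAreaRect(P))
```

```text
h 26.41 tcp [ 0.4431 -0.2836  0.2392] gap 0.0854 F [-0.41  0.8  -0.11]
[-5.69576237e-01  2.93596381e-01  7.55969485e-02  1.35415653e+00
  3.50757027e-04 -1.33706476e+00]
((0.4332468807697296, -0.28943490982055664), (0.13198745250701904, 0.05645422264933586), 42.87154006958008)
```

View pics/w5.png

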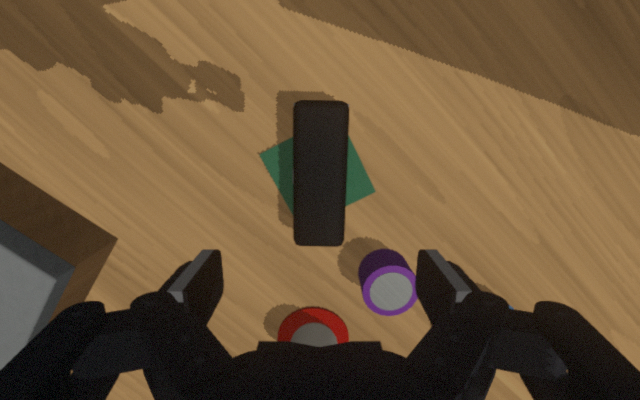

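View pics/m5.png

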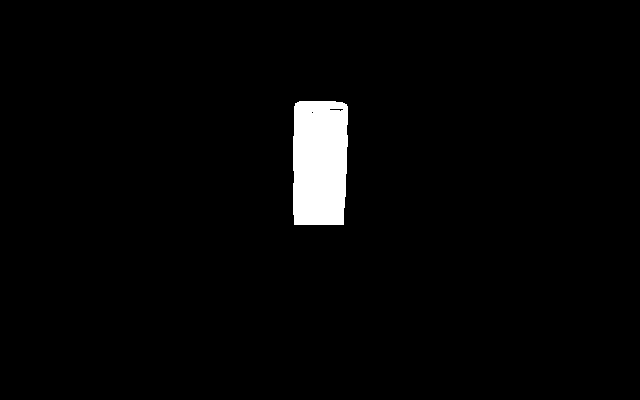

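Run:
```python
from h import *
c=dict(np.load("w5.npz"))
m=mask(c,(0,0,0),(180,255,48)); m[248:]=0; m[:,:280]=0;m[:,355:]=0
m=cv2.morphologyEx(m,cv2.MORPH_OPEN,np.ones((3,3)))
for z in (.025,.035): print(cv2.minAreaRect(ray(c,contour(m),z).astype(np.float32)))
p=ray(c,[(260,154),(375,187)],.004); print(p.mean(0),np.linalg.norm(p[0]-p[1]))
crop(c,240,85,160,170,3.5 and 3,"pics/c5.png")
```

```text
((0.44287195801734924, -0.2804489731788635), (0.1586853265762329, 0.057276610285043716), 42.87155532836914)
((0.4415184557437897, -0.2818068861961365), (0.1541285365819931, 0.055631835013628006), 42.8715705871582)
[ 0.44153847 -0.28348756] 0.13711701772770338
```

View pics/c5.png

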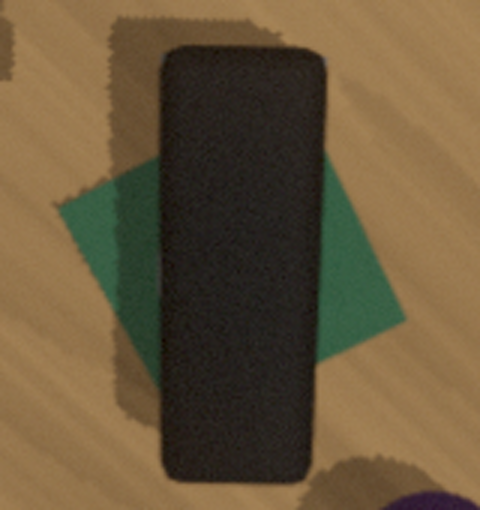

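Run:
```python
from h import *
pick((.4423,-.2825),133,.020,eff=30)
c=snap("wrist","pics/w6.png"); 
place((.4284,.2827),139.4,.020)
c=snap("wrist","pics/w7.png"); np.savez("w7.npz",**c)
c=ctrl.capture("top")
m=mask(c,(50,50,40),(85,255,255)); m[:230]=0;m[310:]=0;m[:,:430]=0;m[:,520:]=0
r=cv2.minAreaRect(ray(c,contour(m),.004).astype(np.float32)); print("green",r)
```

```text
down 28.56 tcp [ 0.4427 -0.2828  0.0204] gap 0.0847 F [-1.11 -0.08  0.71]
gripped 29.14 tcp [ 0.4428 -0.2829  0.0207] gap 0.0554 F [-0.48 -0.34  4.8 ]
up 31.31 tcp [ 0.4418 -0.2822  0.239 ] gap 0.0552 F [ 0.87  0.25 -1.39]
above 34.74 tcp [0.4291 0.2831 0.0608] gap 0.0556 F [-0.2   0.03 -0.72]
set 36.39 tcp [0.4285 0.2827 0.0211] gap 0.0556 F [-0.58 -0.23 -0.95]
released 37.1 tcp [0.4284 0.2827 0.021 ] gap 0.0851 F [-0.42  0.79 -1.16]
clear 38.69 tcp [0.4277 0.2823 0.2384] gap 0.0851 F [-0.2   0.23 -0.61]
green ((0.4435179531574249, -0.282865047454834), (0.09930925816297531, 0.09925497323274612), 71.22126770019531)
```

View pics/w6.png

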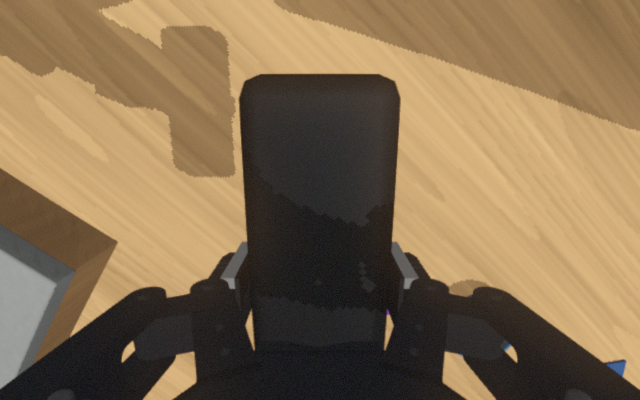

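View pics/w7.png

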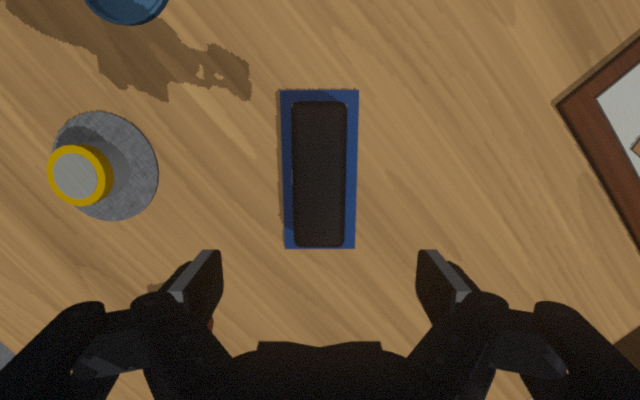

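The case lies along the blue mat, centred (wrist 320,172). The tin goes to the green mat.

Run:
```python
from h import *
pick((.6143,.1136),90,.022)
q=ctrl.get_state()["eef_rot"]
place((.4437,-.2830),90,.0222,q=q)
snap("wrist","pics/w8.png")
ctrl.move_j([-1.151,.241,.005,1.335,0,1.571]); st("home")
c=snap("top","pics/t8.png"); np.savez("top8.npz",**c); snap("scene","pics/s8.png")
def win(m,u0,v0,u1,v1):
    o=np.zeros_like(m); o[v0:v1,u0:u1]=m[v0:v1,u0:u1]; return o
def f(n,m,z): print(n,cv2.fitEllipse(ray(c,contour(m),z).astype(np.float32)),cv2.minEnclosingCircle(ray(c,contour(m),z).astype(np.float32)))
f("cup",win(mask(c,(0,0,125),(180,60,255)),370,150,440,220),.068)
f("tin",win(mask(c,(20,100,80),(32,255,255)),430,220,520,310),.052)
f("red",win(mask(c,(0,150,40),(8,255,255)),370,150,440,220),.004)
print("case",cv2.minAreaRect(ray(c,contour(win(mask(c,(0,0,0),(180,255,48)),150,220,255,315)),.03).astype(np.float32)))
```

```text
down 41.62 tcp [0.6148 0.1137 0.0224] gap 0.085 F [0.05 0.75 0.46]
gripped 42.16 tcp [0.6151 0.1137 0.023 ] gap 0.063 F [-0.1  -0.45  5.97]
up 44.31 tcp [0.6137 0.1135 0.2388] gap 0.063 F [ 0.4  -0.31 -2.42]
above 47.23 tcp [ 0.4444 -0.2834  0.0631] gap 0.0631 F [ 0.21 -0.67 -1.92]
set 48.88 tcp [ 0.4438 -0.283   0.0233] gap 0.0632 F [ 0.44  0.09 -0.88]
released 49.54 tcp [ 0.4437 -0.283   0.0232] gap 0.085 F [-0.21 -0.39 -0.18]
clear 51.12 tcp [ 0.443  -0.2826  0.2383] gap 0.0849 F [-0.43 -0.46 -0.91]
home 53.02 tcp [ 0.2041 -0.4564  0.2387] gap 0.0848 F [ 0.56 -0.19  0.02]
cup ((0.6092776656150818, -0.13153718411922455), (0.05897195264697075, 0.059630781412124634), 87.55162811279297) ((0.6094521284103394, -0.1315283328294754), 0.030826447531580925)
tin ((0.443185418844223, -0.2817307412624359), (0.06254111975431442, 0.06614385545253754), 29.27861976623535) ((0.44335049390792847, -0.2801642417907715), 0.035025130957365036)
red ((0.6119549870491028, -0.13365092873573303), (0.08724132180213928, 0.09232413023710251), 53.315521240234375) ((0.6102657318115234, -0.13237757980823517), 0.04803302511572838)
case ((0.4274429976940155, 0.2806679904460907), (0.16137313842773438, 0.06161888316273689), 49.1899528503418)
```

View pics/t8.png

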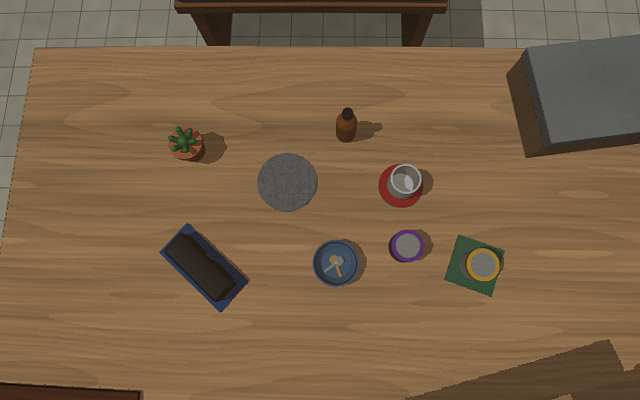

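View pics/s8.png

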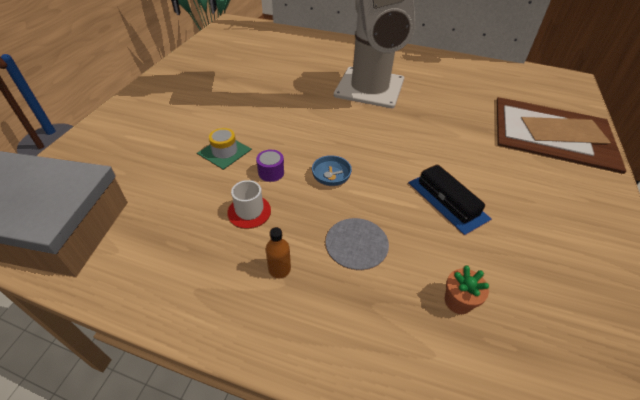

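View pics/w8.png

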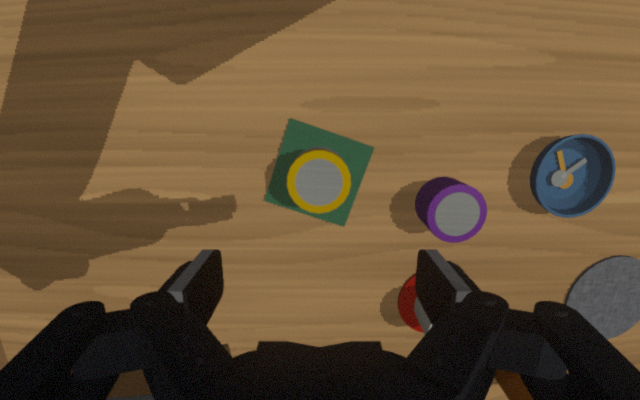

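The final pictures show the cup on red (top 405,180), the tin on green (483,264) and the case along blue (204,267). Each measures within about 3 mm of its mat's centre. The grey mat is empty (287,182), and the dish, pot, bottle and purple tin haven't moved. Handing in.

```bash
python3 -c "
from rig import ctrl
print(ctrl.hand_in())"
```

```text
the job is handed in; nothing more can be done
None
```

I parked the tin in the middle of the grey mat, moved the cup to the red coaster and the case to the blue mat, then moved the tin to the green mat. I handed in at about 53 s of the 106 s allowed; the hand-in gives no verdict.

**Last checks (top camera):**

| Thing | Distance from mat centre |
|---|---|
| Cup | about 1 mm |
| Tin | 1–3 mm |
| Case | about 2 mm, length within 1° of the mat's |

- **Everything else:** all three stand upright and released. The grey mat is empty, the arm is back at its start pose touching nothing, and the dish, pot, bottle and purple tin look unmoved in the pictures.
- **Disagreements:** the case's centre before its grasp came out up to 5 mm different between the top and wrist cameras, so I used a value between them. For the final red coaster fit I relied on the enclosing circle, because the ellipse fit was skewed by the cup covering part of the coaster.

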